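# Start the drying fan with a long press on the square switch

### The job

Three dark grey push switches stand on the worktable; start the drying fan with a long press on the one with the square cap: with the fingertips gently press the cap fully down, keep it down for about two seconds, then withdraw so that it springs back up. Do not press the round or the bar-shaped switch, do not lift or shove any switch, and leave everything else on the table where it is.

Things in the scene. Friction and masses are not known exactly. Their poses are not given: they have to be found in the camera images.
- square_switch: Loose push switch standing on the table on a rubber foot: low dark grey housing 60 x 60 mm, 32 mm high, 0.4 to 0.85 kg, with a square white push cap, 30 x 30 mm, in the middle of its top. Origin: centre of the underside; z up. The three switches have the same housing and differ only in the cap; which one stands left, middle or right changes, and each is turned a little.
- square_cap (a joint): Travel of the square cap in m: 0 = up (at rest), 0.008 = fully down. A spring pushes it back up: it begins to move at about 2 N and is fully down at about 6 N. It comes straight back up when released.
- square_top (a point): Centre of the top face of the square cap; it moves with the cap. 46 mm above the table when the cap is up, 38 mm when it is fully down (then still 6 mm above the housing).
- round_switch: Loose push switch standing on the table on a rubber foot: low dark grey housing 60 x 60 mm, 32 mm high, 0.4 to 0.85 kg, with a round white push cap, 34 mm across, in the middle of its top. Origin: centre of the underside; z up. The three switches have the same housing and differ only in the cap; which one stands left, middle or right changes, and each is turned a little.
- round_cap (a joint): Travel of the round cap in m: 0 = up (at rest), 0.008 = fully down. A spring pushes it back up: it begins to move at about 2 N and is fully down at about 6 N. It comes straight back up when released.
- round_top (a point): Centre of the top face of the round cap; it moves with the cap. 46 mm above the table when the cap is up, 38 mm when it is fully down (then still 6 mm above the housing).
- bar_switch: Loose push switch standing on the table on a rubber foot: low dark grey housing 60 x 60 mm, 32 mm high, 0.4 to 0.85 kg, with a narrow bar-shaped white push cap, 14 x 46 mm (long along the body's y), in the middle of its top. Origin: centre of the underside; z up. The three switches have the same housing and differ only in the cap; which one stands left, middle or right changes, and each is turned a little.
- bar_cap (a joint): Travel of the bar cap in m: 0 = up (at rest), 0.008 = fully down. A spring pushes it back up: it begins to move at about 2 N and is fully down at about 6 N. It comes straight back up when released.
- bar_top (a point): Centre of the top face of the bar cap; it moves with the cap. 46 mm above the table when the cap is up, 38 mm when it is fully down (then still 6 mm above the housing).
- peg_strip: Loose white strip carrying a row of brown pegs, 104 mm long, 20 mm wide, 16 mm high, lying pointing away from the robot in the gap between the left and the middle switch. Origin: centre of the underside, long side along its y. To be left alone.
- loop_tool: Loose double-ended loop tool with a wooden handle, 197 mm long, 19 mm wide, 11 mm high, lying pointing away from the robot in the gap between the middle and the right switch. Origin: centre of the underside, long side along its y. To be left alone.
- water_cup: Loose white or light grey cup with a blue rim, 69 mm across, 73 mm high, behind the switches. Origin: centre of the underside. To be left alone.
- white_strip: Loose white clay strip with scalloped edges, dry, 126 x 22 x 9 mm, on the table behind the switches, right of the cup. Origin: centre of the underside. To be left alone.
- acrylic_bar: Loose clear ribbed bar, 190 x 24 x 12 mm, lying on the brown board (14 mm thick) in front of the switches. Origin: centre of the underside. To be left alone.
Not all that is in view belongs to the job. What is shaped like the square_switch but orange or yellow is not meant.

How it is judged:
On the way:
1. the fingers hold the square cap down (by more than 5 of its 8 mm) for 1.2 s without a break (value of joint square_cap above 0.005 m and contact force between the fingers and square_switch above 0.5 N), for 1.2 s.
At the end, for the whole second after the job is handed in: After the long press all three caps are up again (within 1.5 mm), all three switches stand upright and still on the table within 15 mm of where they stood, and the other listed things lie within 15 mm of where they were (value of joint each of square_cap, round_cap, bar_cap below 0.0015 m and distance of each of square_switch, round_switch, bar_switch, acrylic_bar, peg_strip, loop_tool, water_cup, white_strip from where it was at the start of the episode below 0.015 m and height (world z) of each of square_switch, round_switch, bar_switch below 0.006 m and angle between each of square_switch, round_switch, bar_switch's own z axis and vertical below 0.15 rad and linear speed of each of square_switch, round_switch, bar_switch below 0.02 m/s); the robot touches nothing.
It fails at once if the round or the bar switch is pressed (cap down by more than 3 mm) (value of joint any of round_cap, bar_cap above 0.003 m).
It fails at once if the square switch is pressed with more than 25 N (contact force between the fingers and square_switch above 25 N).
It fails at once if a switch is lifted (more than 6 mm off the table) or tipped by more than 0.15 rad (height (world z) of any of square_switch, round_switch, bar_switch above 0.006 m or angle between any of square_switch, round_switch, bar_switch's own z axis and vertical above 0.15 rad).
It fails at once if a switch is shoved more than 15 mm from its place (distance of any of square_switch, round_switch, bar_switch from where it was at the start of the episode above 0.015 m).
It fails at once if the peg strip, loop tool, water cup, clay strip or acrylic bar is moved more than 15 mm (distance of any of acrylic_bar, peg_strip, loop_tool, water_cup, white_strip from where it was at the start of the episode above 0.015 m).
It also fails if it takes over 32 s, if anything falls off the work surface, if the arm or the gripper's body presses on something with over 40 N, if the wrist force passes 120 N, or if a joint passes its speed limit or range.

### The arm

A 6-joint arm with a two-finger parallel gripper is mounted at the origin on a cart in front of the work surface, level with it; the furniture and walls round the work are solid. World frame = base frame: x ahead of the robot, y to its left, z up, the work surface at z = 0. Lengths are in m, angles in rad, forces in N, time in s.
With the tool pointing down it reaches from about 0.275 to 0.725 m from the base axis. Payload 5.6 kg.
Tool frame: the origin (TCP) lies midway between the tips of the shut fingers; the grasp point (between the pads) lies manip.pinch_z behind it (manip.pinch_z is the distance from the TCP to the grasp point, in m); z points along the fingers, x is the direction in which the jaws open and shut, and the axes are right-handed (so a half turn about z gives the same grasp; the last joint's range is limited). The gripper opens to 85 mm and grips with 20 to 120 N. Pads are 22 mm wide; open, the fingers measure 114 mm over their backs; the gripper's body (76 mm by 85 mm) begins 54 mm behind the grasp point. The pads swing forward as they close: fully open they stand 13 mm farther back than shut.
Start: joints at [-0.953, 0.255, 0.108, 0, -1.424, -0.285], TCP at [0.18, -0.52, 0.231] pointing down, gripper open.
Joint ranges: [-2.95, 2.95], [-1.21, 1.97], [-1.09, 1.5], [-2.87, 1.71], [-2.94, -0.07], [-3.05, 3.05]. Speed limits (rad/s): [2.57, 2.57, 3.14, 3.14, 3.14, 3.14].

### API

Orientations are given as a unit quaternion [w, x, y, z].
In Python, from cell import sensors, optics, ticket, manip gives the robot as it stands. The module is installed in compiled form; this text tells all that it offers.
- The arm moves only by the shell command python3 -m pendant 'ROWS' [FORCE]. ROWS is JSON, a list of rows, each a list of 5 numbers: the closure, from -1 (fully open) to 1 (shut), then the shift along the tool's x, y, z in cm, then the turn about the tool's z in degrees. In form: [[fingers, tx, ty, tz, turn], ...]. A call has 1 to 8 rows; each row is the pose to reach, as a shift and turn from the pose commanded when the call began, along the tool's axes at that moment; what a row does not reach only later rows make up. A row lasts 1/12 s, in which the tool goes at most 41.7 mm and 7.16 degrees, less where a joint would pass 70% of its speed; a pose out of reach is approached as far as the arm can. A call with a gripper value outside its range is refused whole. The fingers move at their own pace and stop on an object; FORCE is the grip in N (left out, the last holds). Time passes only in rows, so rows that repeat a pose let the fingers close. It gives the time, the measured TCP pose, the force and the opening at its end, in the units of the state.
- sensors.state(): the state, without advancing time (a new reading comes with each control period).
- optics.capture(name): name is "scene" or "top"; returns the picture (420x560x3 uint8, red, green, blue); there is no depth.
- optics.camera_params(name): a dict with "fx", "fy", "cx", "cy" (pixels), "k1" (the pictures are not rectified: a ray, as slopes to the right and down, at radius r is drawn at 1 + k1 r^2 times it, then the intrinsics apply), "world_from_camera" (4x4, takes a point from camera to world coordinates). Camera axes: x right, y down, z forward; pixel columns grow to the right and rows downward; lengths in m; the calibration is good to about 2 mm. A picture is of the moment at which its call begins. camera_params takes no time and is no camera call.
- ticket.job_done(): hands the job in, once; it reports no verdict.
The state is a dict: "time": time; "joint_pos": joint angles; "dq": joint speeds; "joint_torque": joint torques, N m; "ee_pos": TCP position; "eef_rot": TCP orientation; "force": force on the tool from outside, world axes, zero at the start; "moment": the same for the moment, N m; "grip_width": finger opening in m.
Only numpy, scipy, OpenCV 4.12 (cv2) and the standard library are available. Lean on these libraries where they do the work, as an engineer would, in place of code of your own. Each camera call takes 0.05 s, during which the arm holds its last target.

## Working session

There is one attempt and no reset: what is moved stays moved. The work goes in short steps, Python scripts to look and compute and a shell command to move; the robot and the scene stay as the last step left them, time stands still between calls to the robot, and variables do not carry over. Pictures are saved under pics/ and viewed, and the job is handed in when it is done.

```bash
mkdir -p pics; python3 - <<'E'
from cell import sensors, optics, manip
import cv2
s=sensors.state()
for k in ("time","ee_pos","eef_rot","force","grip_width"): print(k,s[k])
print(manip.pinch_z)
for n in ("top","scene"):
    cv2.imwrite(f"pics/{n}1.png",cv2.resize(cv2.cvtColor(optics.capture(n),cv2.COLOR_RGB2BGR),(800,600),interpolation=cv2.INTER_CUBIC))
    cv2.imwrite
    print(optics.camera_params(n))
E
```

```text
time 0.0
ee_pos [ 0.17958843 -0.5193589   0.23038168]
eef_rot [-7.87884090e-04  5.80250597e-01  8.14437443e-01  5.23664320e-04]
force [0.4294113  0.0012564  0.36845338]
grip_width 0.08572296328810347
0.0187
{'fx': 465.8840587668332, 'fy': 465.8840587668332, 'cx': 277.6600467321158, 'cy': 205.81156752060647, 'k1': -0.1549756756805678, 'world_from_camera': array([[ 0.06959001, -0.97409735,  0.21515477,  0.41755095],
       [-0.99757358, -0.06839382,  0.01300884, -0.04568671],
       [ 0.00204338, -0.215538  , -0.97649332,  1.04939757],
       [ 0.        ,  0.        ,  0.        ,  1.        ]])}
{'fx': 470.2720545749091, 'fy': 470.2720545749091, 'cx': 281.3196034790783, 'cy': 213.96918127786154, 'k1': -0.09187819854853391, 'world_from_camera': array([[-8.39005719e-01, -4.26891668e-01,  3.37391327e-01,
         1.75830310e-01],
       [-5.44121902e-01,  6.59234416e-01, -5.18981060e-01,
         6.42883905e-01],
       [-8.71284167e-04, -6.19010088e-01, -7.85382551e-01,
         1.09143404e+00],
       [ 0.00000000e+00,  0.00000000e+00,  0.00000000e+00,
         1.00000000e+00]])}
```

View pics/top1.png

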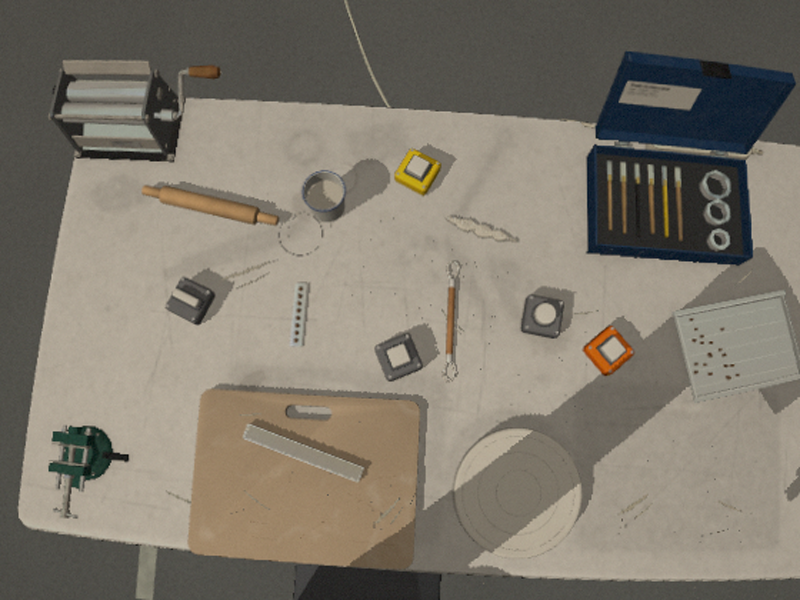

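View pics/scene1.png

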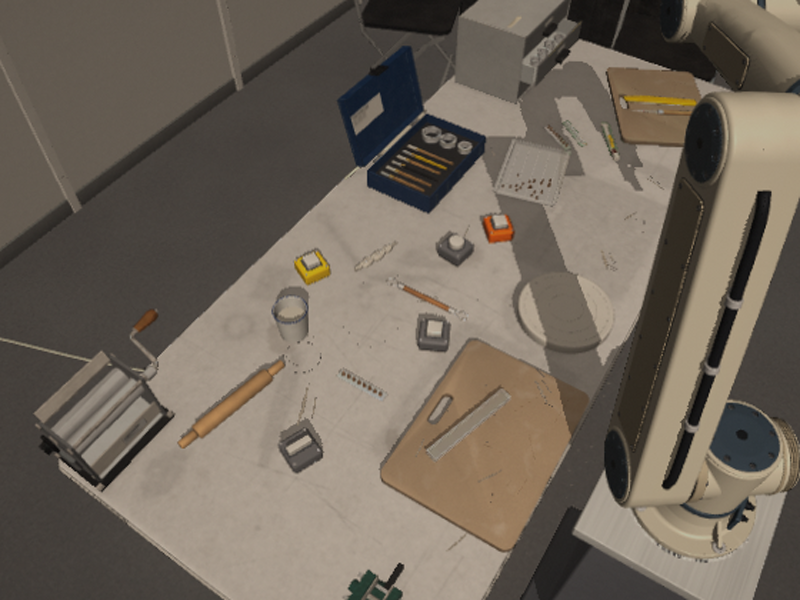

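The square dark grey switch is the middle one: its cap is near (400,356) in the enlarged top view and near (434,328) in the scene view. Bar is on the left, round on the right. I'll enlarge crops to measure it.

```bash
cat > h.py <<'E'
import numpy as np, cv2
from cell import optics
def ray(n,u,v):
    p=optics.camera_params(n); K=np.array([[p['fx'],0,p['cx']],[0,p['fy'],p['cy']],[0,0,1]])
    x=cv2.undistortPoints(np.array([[[u,v]]],float),K,np.array([p['k1'],0,0,0,0]))[0,0]
    T=p['world_from_camera']; return T[:3,3],T[:3,:3]@np.array([x[0],x[1],1])
def at_z(n,u,v,z):
    o,d=ray(n,u,v); return o+d*(z-o[2])/d[2]
def proj(n,P):
    p=optics.camera_params(n);T=np.linalg.inv(p['world_from_camera']);c=T[:3,:3]@np.array(P)+T[:3,3]
    x=c[:2]/c[2]; x=x*(1+p['k1']*(x@x)); return p['fx']*x[0]+p['cx'],p['fy']*x[1]+p['cy']
E
python3 - <<'E'
import cv2
# native crop, x12
for n,(u0,v0) in (("top",(255,225)),("scene",(280,208))):
    im=cv2.resize(cv2.imread(f"pics/{n}1.png"),(560,420),interpolation=cv2.INTER_AREA)
    c=im[v0:v0+50,u0:u0+50]; c=cv2.resize(c,(600,600),interpolation=cv2.INTER_CUBIC)
    for i in range(0,50,10):
        cv2.putText(c,str(u0+i),(i*12,12),0,.45,(0,0,255),1); cv2.putText(c,str(v0+i),(0,i*12+12),0,.45,(0,0,255),1)
        cv2.line(c,(i*12,0),(i*12,599),(0,0,255),1) if 0 else None
    cv2.imwrite(f"pics/{n}_crop.png",c)
E
```

```text
(no output)
```

View pics/top_crop.png

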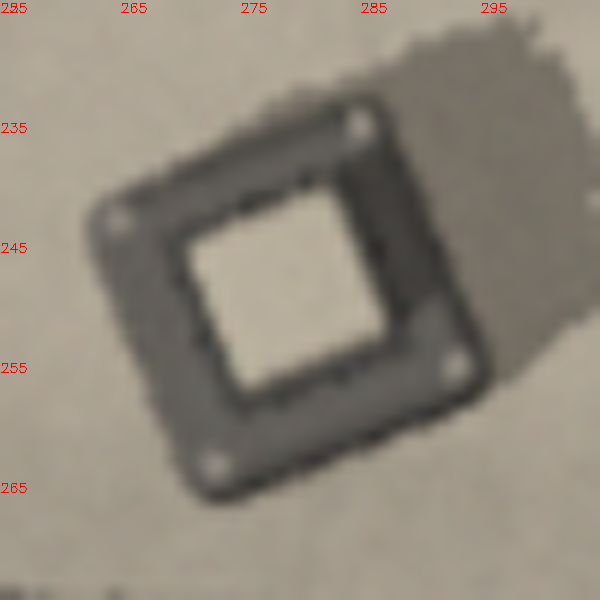

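View pics/scene_crop.png

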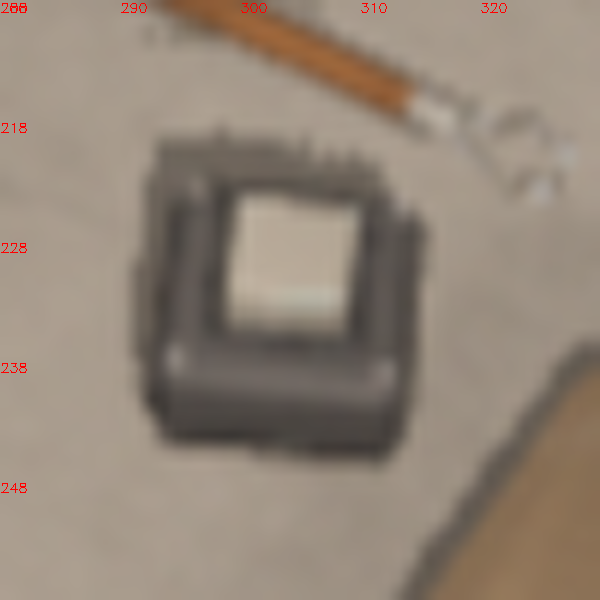

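The top crop shows the cap's corners at crop (185,243), (333,182), (388,328) and (243,393). In the scene crop the top face is centred near (295,245).

```bash
python3 - <<'E'
from h import *
from cell import sensors
from scipy.spatial.transform import Rotation as R
c=np.array([(185,243),(333,182),(388,328),(243,393)])/12+[255-.0,225-.0]
P=np.array([at_z("top",*q,0.046) for q in c]); C=P.mean(0)
print(P,C,[np.linalg.norm(P[i]-P[i-1]) for i in range(4)])
print("yaw edges",[np.degrees(np.arctan2(*(P[i]-P[i-1])[1::-1])) for i in range(4)])
print("scene",at_z("scene",280+295/12,208+245/12,.046), [x for x in proj("scene",C)])
print("housing", np.mean([at_z("top",255+a/12,225+b/12,.032) for a,b in [(118,219),(360,124),(457,365),(216,466)]],0))
o1,d1=ray("top",*c.mean(0));o2,d2=ray("scene",280+295/12,208+245/12)
A=np.c_[d1,-d2];t=np.linalg.lstsq(A,o2-o1,rcond=None)[0];print("tri",o1+d1*t[0],o2+d2*t[1])
print("loop tool pts",[at_z("top",x*.7,y*.7,.006) for x,y in [(454,263),(449,378)]],"peg",[at_z("top",x*.7,y*.7,.016) for x,y in [(304,283),(296,346)]],"cup",at_z("top",324*.7,190*.7,.073),"round",at_z("top",543*.7,313*.7,.046))
s=sensors.state(); w,x,y,z=s['eef_rot']; M=R.from_quat([x,y,z,w]).as_matrix(); print(M)
for tgt in (C,):
  print("shift tool cm",M.T@(tgt-s['ee_pos'])*100)
E
```

```text
[[ 0.55020505 -0.02274982  0.046     ]
 [ 0.56317214 -0.0486667   0.046     ]
 [ 0.5373685  -0.06034372  0.046     ]
 [ 0.5238368  -0.03511725  0.046     ]] [ 0.54364562 -0.04171937  0.046     ] [np.float64(0.029124523796646023), np.float64(0.028979822820995923), np.float64(0.028322798972869816), np.float64(0.028626583958097206)]
yaw edges [np.float64(25.127875089808715), np.float64(-63.41965095402206), np.float64(-155.6516390952774), np.float64(118.20948929772733)]
scene [ 0.54328916 -0.04022965  0.046     ] [np.float64(304.7523062818314), np.float64(227.9967268283971)]
housing [ 0.54418265 -0.0418401   0.032     ]
tri [ 0.54388837 -0.04171095  0.04379954] [ 0.54405515 -0.04165365  0.04382072]
loop tool pts [array([ 0.70545968, -0.12114233,  0.006     ]), array([ 0.51870993, -0.1230126 ,  0.006     ])] peg [array([0.65286878, 0.11725803, 0.016     ]), array([0.55082126, 0.11987251, 0.016     ])] cup [0.79101186 0.09234454 0.073     ] round [ 0.62449008 -0.26022852  0.046     ]
[[-3.26640601e-01  9.45148423e-01 -6.12872291e-04]
 [ 9.45147122e-01  3.26641169e-01  1.56977120e-03]
 [ 1.68385610e-03 -6.65034740e-05 -9.99998580e-01]]
shift tool cm [33.22436378 50.01307323 18.50162983]
```

The cap centre is at about (0.5438, -0.0413). Both cameras agree to 1.5 mm, and the measured side of 28 to 29 mm fits the 30 mm cap. I'll shut the fingers and move over at height.

```bash
python3 -m pendant '[[1,4.15,6.25,0,-1],[1,8.3,12.5,0,-2],[1,12.45,18.75,0,-3],[1,16.6,25,0,-4],[1,20.75,31.25,0,-5],[1,24.9,37.5,0,-6],[1,29.05,43.75,0,-7],[1,33.2,50,0,-7]]' 20
```

```text
time: 0.77
ee_pos: [0.3825, -0.2528, 0.2312]
eef_rot: [-0.0, 0.529, 0.849, 0.0]
force: [1.9, -1.2, -0.4]
grip_width: -0.0001
```

```bash
cat > where.py <<'E'
from h import *
from cell import sensors
from scipy.spatial.transform import Rotation as R
s=sensors.state(); w,x,y,z=s['eef_rot']; M=R.from_quat([x,y,z,w]).as_matrix()
print("t",s['time'],"pos",s['ee_pos'],"F",s['force'],"w",s['grip_width'],"xyaw",np.degrees(np.arctan2(M[1,0],M[0,0])),"zaxis",M[:,2])
print("to cap cm",M.T@(np.array([.5438,-.0413,.046])-s['ee_pos'])*100)
E
python3 where.py
```

```text
t 0.7667 pos [ 0.3824535  -0.25281161  0.23116503] F [ 1.94924381 -1.22032446 -0.4136419 ] w -8.973901998898587e-05 xyaw 116.11871499697256 zaxis [-1.46599852e-04  2.51894745e-04 -9.99999958e-01]
to cap cm [11.88290492 23.79885275 18.51946466]
```

```bash
python3 -m pendant '[[1,1.8,3.6,0,0],[1,3.6,7.2,0,0],[1,5.4,10.8,0,0],[1,7.2,14.4,0,0],[1,9,18,0,0],[1,10.6,21.2,0,0],[1,11.3,22.6,0,0],[1,11.3,22.6,0,0]]'; python3 where.py
```

```text
time: 1.43
ee_pos: [0.5365, -0.0513, 0.2298]
eef_rot: [-0.001, 0.528, 0.849, -0.0]
force: [-0.3, -0.6, 0.4]
grip_width: 0.0002
t 1.4333 pos [ 0.53654811 -0.05127347  0.22982739] F [-0.32189209 -0.61912619  0.4139536 ] w 0.00019016175896486114 xyaw 116.25135720874641 zaxis [-2.08298137e-03  2.54422882e-04 -9.99997798e-01]
to cap cm [ 0.55259267  1.12380378 18.3814418 ]
```

```bash
python3 -m pendant '[[1,0.3,0.6,3,0],[1,0.55,1.1,6,0],[1,0.55,1.1,9,0],[1,0.55,1.1,12,0],[1,0.55,1.1,14,0],[1,0.55,1.1,15,0],[1,0.55,1.1,15,0],[1,0.55,1.1,15,0]]'; python3 where.py; python3 - <<'E'
from h import *
for n,(u0,v0) in (("top",(235,200)),("scene",(260,165))):
    im=cv2.cvtColor(optics.capture(n),cv2.COLOR_RGB2BGR)
    cv2.imwrite(f"pics/{n}2.png",cv2.resize(im[v0:v0+100,u0:u0+100],(600,600),interpolation=cv2.INTER_CUBIC))
E
```

```text
time: 2.1
ee_pos: [0.543, -0.0447, 0.0819]
eef_rot: [0.0, 0.529, 0.848, -0.0]
force: [-0.3, -0.4, 0.4]
grip_width: -0.0
t 2.1 pos [ 0.54300674 -0.04472405  0.0819435 ] F [-0.2975356  -0.42386005  0.44262611] w -2.497906725307677e-05 xyaw 116.06549375691202 zaxis [ 3.81460737e-04 -5.56518983e-04 -9.99999772e-01]
to cap cm [0.27512342 0.22135759 3.59418868]
```

View pics/top2.png

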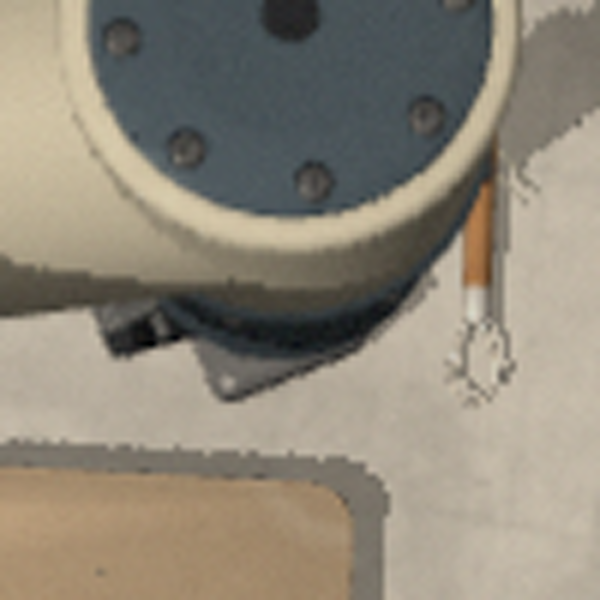

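View pics/scene2.png

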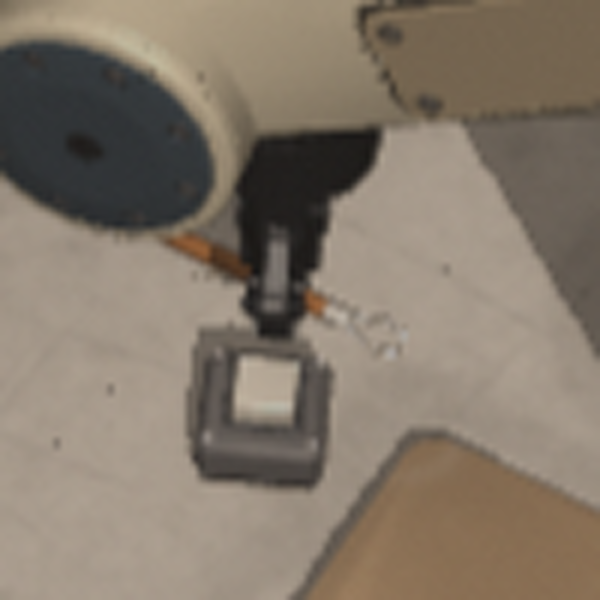

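The scene crop shows the shut fingertips at about (275,328), directly above the cap at (267,388). The loop tool lies clear behind them. Next I'll centre the tips and come closer.

```bash
python3 -c "
from h import *
u,v=proj('scene',[.543,-.0447,.082]);print('tcp predicted crop',(u-260)*6,(v-165)*6)"; python3 -m pendant '[[1,0.28,0.22,0.5,0],[1,0.28,0.22,1,0],[1,0.28,0.22,1.6,0],[1,0.28,0.22,2.2,0],[1,0.28,0.22,2.2,0],[1,0.28,0.22,2.2,0]]'; python3 where.py
```

```text
tcp predicted crop 276.21757407735845 326.6622964016511
time: 2.7
ee_pos: [0.5431, -0.0408, 0.0587]
eef_rot: [-0.0, 0.529, 0.848, -0.0]
force: [-0.3, -0.3, -1.0]
grip_width: -0.0001
t 2.7 pos [ 0.54307432 -0.04083582  0.05869538] F [-0.29684931 -0.33434179 -0.97519281] w -0.00011708220820726001 xyaw 116.06993129963632 zaxis [-1.29029793e-03 -3.08769136e-04 -9.99999120e-01]
to cap cm [-0.07395402  0.046429    1.26945783]
```

```bash
python3 -m pendant '[[1,0,0,0.3,0],[1,0,0,0.6,0],[1,0,0,0.9,0],[1,0,0,1.1,0],[1,0,0,1.3,0],[1,0,0,1.3,0],[1,0,0,1.3,0],[1,0,0,1.3,0]]'; python3 where.py
```

```text
time: 3.37
ee_pos: [0.5436, -0.0407, 0.0464]
eef_rot: [0.0, 0.529, 0.848, 0.0]
force: [-1.7, -0.0, 0.1]
grip_width: -0.0002
t 3.3667 pos [ 0.5435608  -0.04072941  0.04635366] F [-1.74035675 -0.03861398  0.10969334] w -0.00021551043215035625 xyaw 116.06604215420505 zaxis [ 1.68517226e-04  4.01264635e-05 -9.99999985e-01]
to cap cm [-0.06176443 -0.00359102  0.03536803]
```

The tip is at cap-top height with no contact force yet. I'll press in small steps.

```bash
python3 -m pendant '[[1,0,0,0.1,0],[1,0,0,0.2,0],[1,0,0,0.3,0],[1,0,0,0.4,0],[1,0,0,0.4,0]]'; python3 where.py
```

```text
time: 3.78
ee_pos: [0.5437, -0.0408, 0.0424]
eef_rot: [0.0, 0.529, 0.848, 0.0]
force: [-1.9, 0.2, 4.0]
grip_width: 0.0001
t 3.7833 pos [ 0.54367333 -0.04077794  0.04240197] F [-1.94775668  0.19567281  3.95760678] w 6.780146937895152e-05 xyaw 116.07417404573553 zaxis [ 4.27849402e-04 -7.36279031e-05 -9.99999906e-01]
to cap cm [-0.05255229 -0.01144162 -0.35979361]
```

4 N at 3.6 mm of travel fits the spring. I'll go on to about 7.5 mm.

```bash
python3 -m pendant '[[1,0,0,0.1,0],[1,0,0,0.2,0],[1,0,0,0.3,0],[1,0,0,0.36,0],[1,0,0,0.36,0]]'; python3 where.py
```

```text
time: 4.2
ee_pos: [0.5437, -0.0408, 0.0388]
eef_rot: [0.0, 0.529, 0.848, 0.0]
force: [-0.8, -0.4, 6.7]
grip_width: 0.0006
t 4.2 pos [ 0.5436946  -0.04076212  0.03879377] F [-0.84123999 -0.441893    6.66378805] w 0.0005962503354943291 xyaw 116.07399197082644 zaxis [ 4.50825655e-04 -6.82054142e-05 -9.99999896e-01]
to cap cm [-0.05313361 -0.01390462 -0.72061457]
```

```bash
python3 -m pendant '[[1,0,0,0.03,0],[1,0,0,0.06,0],[1,0,0,0.06,0],[1,0,0,0.06,0]]'; python3 where.py
```

```text
time: 4.53
ee_pos: [0.5437, -0.0408, 0.0383]
eef_rot: [0.0, 0.529, 0.848, 0.0]
force: [-2.3, 0.6, 6.3]
grip_width: -0.0004
t 4.5333 pos [ 0.54369884 -0.04075843  0.0383409 ] F [-2.25301238  0.64043221  6.33019639] w -0.000376273437027164 xyaw 116.0792809225005 zaxis [ 5.29310419e-04 -7.18268176e-05 -9.99999857e-01]
to cap cm [-0.05331778 -0.01438247 -0.76590016]
```

Held at about 7.7 mm and 6.5 N. I'll hold here, with one look at the scene.

```bash
python3 -m pendant '[[1,0,0,0.02,0],[1,0,0,0.02,0],[1,0,0,0.02,0],[1,0,0,0.02,0],[1,0,0,0.02,0],[1,0,0,0.02,0],[1,0,0,0.02,0],[1,0,0,0.02,0]]'; python3 -m pendant '[[1,0,0,0,0],[1,0,0,0,0],[1,0,0,0,0],[1,0,0,0,0],[1,0,0,0,0],[1,0,0,0,0],[1,0,0,0,0],[1,0,0,0,0]]'; python3 where.py;  python3 - <<'E'
from h import *
u0,v0=260,165
im=cv2.cvtColor(optics.capture("scene"),cv2.COLOR_RGB2BGR)
cv2.imwrite(f"pics/scene3.png",cv2.resize(im[v0:v0+100,u0:u0+100],(600,600),interpolation=cv2.INTER_CUBIC))
E
```

```text
time: 5.2
ee_pos: [0.5437, -0.0408, 0.0382]
eef_rot: [0.0, 0.529, 0.848, 0.0]
force: [-1.8, 0.6, 6.0]
grip_width: -0.0001
time: 5.87
ee_pos: [0.5437, -0.0407, 0.0382]
eef_rot: [0.0, 0.529, 0.848, 0.0]
force: [-1.7, 0.1, 5.9]
grip_width: -0.0
t 5.8667 pos [ 0.5437276  -0.04074245  0.03816891] F [-1.65033753  0.06758397  5.90069195] w -4.5208361577442546e-05 xyaw 116.07683856137011 zaxis [ 5.85655183e-04 -6.43413334e-05 -9.99999826e-01]
to cap cm [-0.05350873 -0.01761539 -0.78310132]
```

View pics/scene3.png

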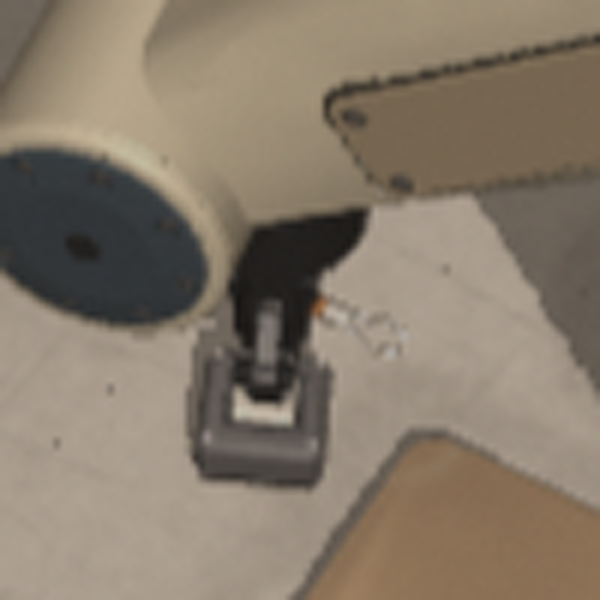

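The fingertips sit on the middle of the lowered cap at about (265,395), and the housing hasn't moved. I'll hold a little longer, then withdraw straight up.

```bash
python3 -m pendant '[[1,0,0,0,0],[1,0,0,0,0],[1,0,0,0,0],[1,0,0,0,0],[1,0,0,-0.3,0],[1,0,0,-0.8,0],[1,0,0,-1.5,0],[1,0,0,-2.5,0]]'; python3 -m pendant '[[1,0,0,-2,0],[1,0,0,-5,0],[1,0,0,-8,0],[1,0,0,-11,0],[1,0,0,-14,0],[1,0,0,-16,0],[1,0,0,-16,0]]'; python3 -m pendant '[[1,-2,-4,0,0],[1,-4,-7,0,0],[1,-6,-10,0,0],[1,-8,-13,0,0],[1,-10,-16,0,0],[1,-11,-19,0,0],[1,-11,-20,0,0],[1,-11,-20,0,0]]'; python3 where.py;  python3 - <<'E'
from h import *
a=cv2.resize(cv2.imread("pics/top1.png"),(560,420),interpolation=cv2.INTER_AREA)
for n in("top","scene"):
    im=cv2.cvtColor(optics.capture(n),cv2.COLOR_RGB2BGR)
    cv2.imwrite(f"pics/{n}4.png",cv2.resize(im,(800,600),interpolation=cv2.INTER_CUBIC))
    cv2.imwrite
    if n=="scene": cv2.imwrite("pics/scene4c.png",cv2.resize(im[208:258,280:330],(600,600),interpolation=cv2.INTER_CUBIC))
E
```

```text
time: 6.58
ee_pos: [0.5425, -0.0408, 0.0625]
eef_rot: [-0.001, 0.53, 0.848, -0.001]
force: [0.6, 0.3, 0.1]
grip_width: -0.0001
time: 7.17
ee_pos: [0.5455, -0.041, 0.2287]
eef_rot: [0.004, 0.529, 0.848, 0.002]
force: [1.2, -0.6, -0.1]
grip_width: 0.0003
time: 7.83
ee_pos: [0.4101, -0.2285, 0.2232]
eef_rot: [-0.0, 0.531, 0.848, 0.0]
force: [0.6, 1.0, -0.8]
grip_width: 0.0
t 7.8333 pos [ 0.41005402 -0.22851629  0.22317481] F [ 0.62670541  0.96539985 -0.78878915] w 4.867454455280181e-06 xyaw 115.89164717565299 zaxis [-2.64626408e-04  3.32621828e-04 -9.99999910e-01]
to cap cm [10.99473452 20.2089061  17.72016775]
```

View pics/top4.png

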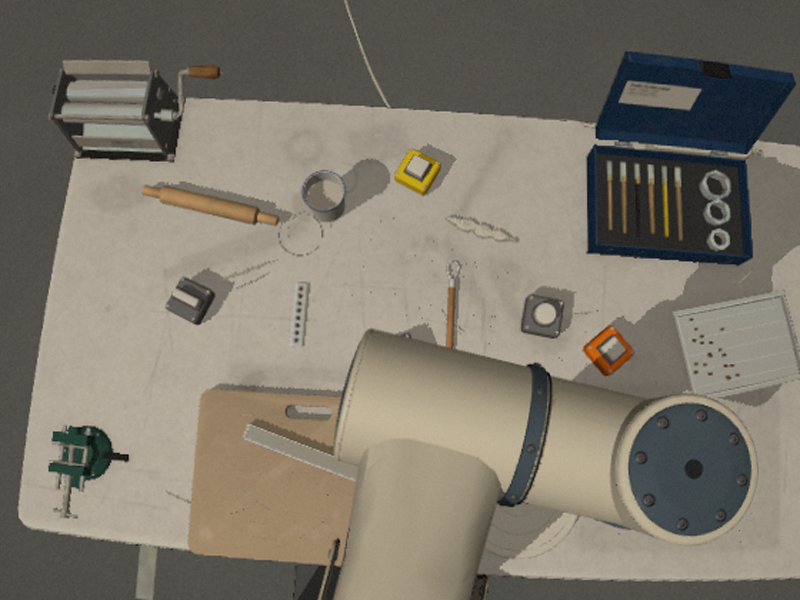

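View pics/scene4c.png

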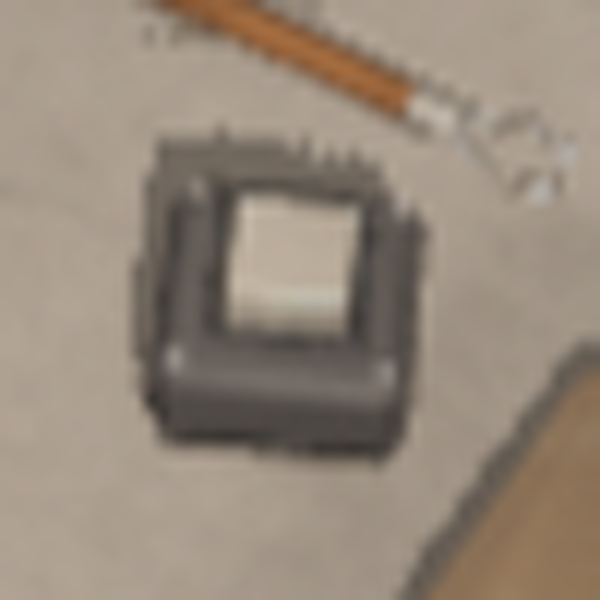

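The scene crop matches the one from before the press: cap up at (295,247), housing and loop tool unchanged. In the top view every other listed thing stands where it was, apart from what the arm hides. Handing in.

```bash
python3 -c "
from cell import ticket
print(ticket.job_done())"
```

```text
the job is handed in; nothing more can be done
None
```

I long-pressed the square switch (the middle one) and handed the job in; no verdict is reported.

- **Press:** I used the shut fingertips at about (0.544, -0.041). The cap went down about 7.8 of its 8 mm, judged from the tip height. The force read about 6 to 6.7 N. It was past 5 mm for a little over 2 s, from about t = 4.0 s to 6.2 s.
- **Withdrawal:** I lifted straight up and moved aside, and the job ended at about t = 7.9 s of the 32 s allowed.
- **Last checks:** The scene picture shows the square cap up again, with its housing and the nearby end of the loop tool where they were. The top view shows the round and bar switches, cup, clay strip and peg strip unmoved. The wrist force read about 1 N or less per axis, with nothing touching.
- **Not fully checked:** In the last top view the arm hid the square switch and part of the loop tool and acrylic bar. I rechecked the switch and the near end of the loop tool in the scene picture, but not the acrylic bar. The gripper never came near the bar.
- **Small disagreements:** The two cameras differed by about 1.5 mm on the cap's position. During the press the sideways force read up to about 2 N, about the same as it read once before contact, and the switch did not move.

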